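# Knock the lid locks home on a sample block

### The job

Lock the sloping lid of the sample block: take the mallet by its handle and knock both lock pins down until each one snaps and stays fully home, using brisk blows square on the pin's cap along its own slope, not slow pushes. Then lay the mallet back in its stand as it was, head on its two rails and handle in the fork. Hit the pins with the mallet only, do not ram them on against the rubber pads they land on, and leave the glassware and other things around where they are.

Things in the scene. Friction and masses are not known exactly. Their poses are not given: they have to be found in the camera images.
- mallet: mallet: upright steel head 44 mm across, 70 mm long, wooden handle 24 mm wide, 22 mm high. Origin: centre of the head's lower face; z: up along the head; x: away from the handle, which runs from x = -20 to -190 mm, axis at z = 35 mm. A white striking tip 22 mm across sticks out below the lower face by 6 to 36 mm, differently each time, hidden in the stand. 0.27 to 0.5 kg
- stand: fixed aluminium mallet stand, plate 270 x 90 x 10 mm. Origin: centre of the plate's underside; x: from fork to head end. The head's lower face rests 52 mm above the table on two rails (60 mm long, 34 mm gap along x), at x = 70 mm, y = 0, its tip hanging between them; the handle lies in the fork at x = -80 mm (saddle 76 mm above the table, 38 mm between prongs, prong tops at 94 mm)
- block: fixed sample block, base 230 x 220 mm, 165 mm tall, with a black lid sloping 30 degrees, low edge towards its -x, high edge towards its +x. Origin: centre of its underside. Centre of the lid's upper face at (0, 0, 105) mm; the two lock pins stand square to the lid on its middle line, 62 mm to either side (block's +y and -y)
- cap_left: cap of the left lock pin (at the block's +y side): steel disc 28 mm across, 10 mm thick, on a 16 mm rod. Origin: centre of its flat top; z: along the pin, out of the lid, 30 degrees from vertical. Top 46 mm off the lid when up, 20 mm when home. Steel cheeks 22 mm high and 44 mm long guard it, inner faces 31 mm from its axis in the block's y
- cap_right: cap of the right lock pin (at the block's -y side): steel disc 28 mm across, 10 mm thick, on a 16 mm rod. Origin: centre of its flat top; z: along the pin, out of the lid, 30 degrees from vertical. Top 46 mm off the lid when up, 20 mm when home. Steel cheeks 22 mm high and 44 mm long guard it, inner faces 31 mm from its axis in the block's y
- pin_left (a joint): travel (m) of the left lock pin into the lid along its own axis: 0 = up, as found; 0.026 = home on its rubber pad. A toggle spring pushes back (6 N at first, 14 N at 8 mm, none at 22 mm): short of 22 mm the pin flies back up, past it the pin snaps home and stays. Pressed further, the pad gives 1 mm per 4.5 N and is crushed at 0.032
- pin_right (a joint): travel (m) of the right lock pin into the lid along its own axis: 0 = up, as found; 0.026 = home on its rubber pad. A toggle spring pushes back (6 N at first, 14 N at 8 mm, none at 22 mm): short of 22 mm the pin flies back up, past it the pin snaps home and stays. Pressed further, the pad gives 1 mm per 4.5 N and is crushed at 0.032
- cell: bystander: steel extraction cell, upright cylinder 46 mm across, 110 mm tall; origin at the centre of its underside
- beaker: bystander: open glass beaker, 60 mm across, 85 mm tall; origin at the centre of its underside
- amber: bystander: amber glass bottle with red cap, 72 mm across, 170 mm tall; origin at the centre of its underside
- clear: bystander: clear glass bottle with red cap, 80 mm across, 180 mm tall; origin at the centre of its underside
- wash: bystander: white plastic bottle, 56 mm across, 150 mm tall; origin at the centre of its underside
- jar: bystander: amber jar, 68 mm across, 75 mm tall; origin at the centre of its underside
Mind the look-alikes: they are no part of the job. What is shaped like the mallet but blue or pink is not meant.

How it is judged:
On the way, in this order (a step that is already met when the one before it is completed fails the run):
1. the mallet is lifted off its stand (height (world z) of mallet above 0.085 m), for 0.2 s.
2. the mallet strikes one of the lock pins at over 60 mm/s, within 15 degrees of its axis (((velocity of joint pin_left above 0.06 m/s and contact force between mallet and cap_left above 1 N and angle between the z axis of mallet and the z axis of cap_left, either way round below 0.26 rad) or (velocity of joint pin_right above 0.06 m/s and contact force between mallet and cap_right above 1 N and angle between the z axis of mallet and the z axis of cap_right, either way round below 0.26 rad))).
3. that pin, or either, is fully home (value of joint any of pin_left, pin_right above 0.024 m), for 0.1 s.
4. the mallet strikes the other pin in the same way (((value of joint pin_left above 0.024 m and (velocity of joint pin_right above 0.06 m/s and contact force between mallet and cap_right above 1 N and angle between the z axis of mallet and the z axis of cap_right, either way round below 0.26 rad)) or (value of joint pin_right above 0.024 m and (velocity of joint pin_left above 0.06 m/s and contact force between mallet and cap_left above 1 N and angle between the z axis of mallet and the z axis of cap_left, either way round below 0.26 rad)))).
5. both pins are fully home (value of joint each of pin_left, pin_right above 0.024 m), for 0.1 s.
At the end, for the whole second after the job is handed in: both pins fully home (past 24 of 26 mm); the mallet released and at rest in its stand: head on the rails within 25 mm of its place lengthways and 8 mm sideways, upright within 4 degrees, handle along the fork within 7 degrees (all of step 5 and x of mallet in the frame of stand between 0.045 and 0.095 m and y of mallet in the frame of stand between -0.008 and 0.008 m and z of mallet in the frame of stand between 0.047 and 0.058 m and angle between mallet's own z axis and vertical below 0.08 rad and angle between the x axis of mallet and the x axis of stand, either way round below 0.12 rad and linear speed of mallet below 0.02 m/s); the robot touches nothing.
It fails at once if a pin is pushed by the hand or the arm (contact force between any of the arm, the fingers and cap_left above 1 N or contact force between any of the arm, the fingers and cap_right above 1 N).
It fails at once if a pin is rammed so hard that it crushes its rubber pad (travel over 32 mm) (value of joint any of pin_left, pin_right above 0.032 m).
It fails at once if a bystander is moved by more than 30 mm (distance of any of cell, beaker, amber, clear, wash, jar from where it was at the start of the episode above 0.03 m).
It also fails if it takes over 59 s, if anything falls off the work surface, if the arm or the gripper's body presses on something with over 40 N, if the wrist force passes 120 N, or if a joint passes its speed limit or range.

### The arm

A 7-joint arm with a two-finger parallel gripper is mounted at the origin on the work surface. World frame = base frame: x ahead of the robot, y to its left, z up, the work surface at z = 0. Lengths are in m, angles in rad, forces in N, time in s.
With the tool pointing down it reaches from about 0.425 to 0.875 m from the base axis. Payload 8.4 kg.
Tool frame: the origin (TCP) lies at the centre of the arm's flange, where the gripper is bolted on; the fingertips stand 182 mm ahead of it and the grasp point (between the pads) lies 164 mm ahead of it; z points along the fingers, y is the line along which they close (so a half turn about z gives the same grasp; the last joint's range is limited). The gripper opens to 87 mm and grips with 3 to 60 N. Pads are 19 mm wide; open, the fingers measure 117 mm over their backs; the gripper's body (75 mm by 190 mm) begins 51 mm behind the grasp point.
Start: joints at [-1.377, 0.333, 0.04, 1.465, -0.013, 1.343, -0.059], TCP at [0.188, 0.622, 0.405] pointing down, gripper open.
Joint ranges: [-2.58, 2.58], [-0.38, 2.09], [-1.3, 1.39], [0.25, 2.4], [-1.5, 4.64], [0.08, 2.09], [-2.65, 2.65]. Speed limits (rad/s): [2.22, 2.22, 2.79, 2.79, 3.14, 3.14, 3.14].

### API

Orientations are given as a unit quaternion [w, x, y, z].
In Python, from station import observe, get_image, get_calibration, finish_job gives the robot as it stands. The module is installed in compiled form; this text tells all that it offers.
- The arm moves only by the tool apply_moves, never from a script. Its arguments are lists of equal length, an entry for each row: "delta_pos": the shift along the tool's x, y, z in units of 20 mm (1.0 is 20 mm), a list of three; "turn": the turn, a rotation vector about the tool's x, y, z in units of 30 degrees (1.0 is 30 degrees), a list of three; "fingers": the opening, from -1 (shut) to 1 (fully open). A call has 1 to 10 rows; each row shifts and turns the commanded pose from where the row before left it, along the tool's axes as they then stand; what a row does not reach is not made up. A row lasts 1/8 s, in which the tool goes at most 62.5 mm and 10.7 degrees, less where a joint would pass 70% of its speed; a pose out of reach is approached as far as the arm can. A call with a number of a shift or a turn outside -1 to 1 is refused whole. A call with a gripper value outside its range is refused whole. The fingers move at their own pace and stop on an object; "force" is the grip in N (left out, the last holds). Time passes only in rows, so rows that do not move let the fingers close. It gives the time, the measured TCP pose, the force, the opening and the grip force at its end, in the units of the state.
- observe(): the state, without advancing time (a new reading comes with each control period).
- get_image(name): name is "scene" or "top" or "wrist"; returns (picture, depth): 420x560x3 uint8, red, green, blue; 420x560 float32, m along the optical axis (not along the pixel's ray), 0 where there is no reading.
- get_calibration(name): a dict with "camera_matrix" (3x3 intrinsics, pixels), "R" (3x3) and "t" (3): a world point X has camera coordinates R X + t; the wrist camera has in their place "hand_eye" (4x4, takes a point from camera to tool coordinates, whose origin is the TCP and whose axes are the flange's). Camera axes: x right, y down, z forward; pixel columns grow to the right and rows downward; lengths in m; the calibration is good to about 2 mm. A picture is of the moment at which its call begins: read the wrist's pose just before it. get_calibration takes no time and is no camera call.
- finish_job(): hands the job in; it is judged then, once.
The state is a dict: "time": time; "joint_pos": joint angles; "dq": joint speeds; "tau": joint torques, N m; "tool_pos": TCP position; "tool_rot": TCP orientation; "wrist_force": force on the tool from outside, world axes, zero at the start; "torque": the same for the moment, N m; "grip_width": finger opening in m; "grasp_force": force on a finger pad.
Only numpy, scipy, OpenCV 4.12 (cv2) and the standard library are available. Lean on these libraries where they do the work, as an engineer would, in place of code of your own. Each camera call takes 0.05 s, during which the arm holds its last target. There are 200 camera calls.

## Working session

There is one attempt and no reset: what is moved stays moved. The work goes in short steps, Python scripts to look and compute and a tool call to move; the robot and the scene stay as the last step left them, time stands still between calls to the robot, and variables do not carry over. Pictures are saved under pics/ and viewed, at most 10 in all, crops included, and the job is handed in when it is done.

Besides the shell and the picture viewer there is one more tool, called after "Emit:" by a JSON object that holds its "fn" and its "kwargs", one argument or row to a line. apply_moves: Moves the arm, as the interface text tells. Shifts and turns lie within -1 to 1; 1 stands for 20 mm of shift or 30 degrees of turn. Its arguments: {"type":"object","properties":{"delta_pos":{"type":"array","items":{"type":"array","items":{"type":"number"}}},"turn":{"type":"array","items":{"type":"array","items":{"type":"number"}}},"fingers":{"type":"array","items":{"type":"number"}},"force":{"type":"number"}},"required":["delta_pos","turn","fingers"]}

```bash
mkdir -p pics; cat > h.py <<'E'
import numpy as np, cv2
from station import observe, get_image, get_calibration, finish_job
from scipy.spatial.transform import Rotation as R
def rot(q): return R.from_quat([q[1],q[2],q[3],q[0]])
def cloud(name):
    s=observe(); im,d=get_image(name); c=get_calibration(name); K=c["camera_matrix"]
    v,u=np.mgrid[0:420,0:560]
    P=np.stack([(u-K[0][2])/K[0][0]*d,(v-K[1][2])/K[1][1]*d,d],-1)
    if "hand_eye" in c:
        H=np.array(c["hand_eye"]); P=P@H[:3,:3].T+H[:3,3]
        P=P@rot(s["tool_rot"]).as_matrix().T+np.array(s["tool_pos"])
    else: P=(P-np.array(c["t"]))@np.array(c["R"])
    P[d==0]=np.nan
    return im,P
def save(n,im): cv2.imwrite("pics/"+n+".png",im[:,:,::-1])
E
python3 - <<'E'
from h import *
print(observe())
a,P=cloud("scene"); b,Q=cloud("top")
np.savez("d0.npz",a=a,P=P,b=b,Q=Q)
save("s0",a);save("t0",b)
for n in("scene","top","wrist"): print(n,get_calibration(n))
E
```

```text
{'time': 0.0, 'joint_pos': array([-1.37718759,  0.33392141,  0.03988286,  1.46628039, -0.01342258,
        1.34328821, -0.05850001]), 'dq': array([-0.00019229, -0.0001253 , -0.00060811,  0.00038007,  0.00011928,
        0.00114259, -0.00053277]), 'tau': array([-2.89229793e-04, -6.56348777e+01,  1.33507680e+00, -4.03811181e+01,
       -5.97939757e-02,  4.46207158e-02,  1.67252474e-04]), 'tool_pos': array([0.18757734, 0.62216384, 0.40384789]), 'tool_rot': array([-7.32067044e-05,  1.45897216e-01,  9.89299417e-01, -8.12299594e-04]), 'wrist_force': array([0.301872  , 0.32709667, 0.42008965]), 'torque': array([0.0186762 , 0.0124461 , 0.02617591]), 'grasp_force': 0.0, 'grip_width': 0.08704906092328041}
scene {'camera_matrix': array([[504.65556887,   0.        , 280.30146431],
       [  0.        , 504.65556887, 216.97382817],
       [  0.        ,   0.        ,   1.        ]]), 'R': array([[-0.13638652,  0.99056222,  0.01360917],
       [ 0.7655231 ,  0.11410136, -0.63321028],
       [-0.628787  , -0.07594321, -0.77386015]]), 't': array([ 0.08762968, -0.28325409,  1.82976769])}
top {'camera
[... 237 characters left out ...]
[-9.93426831e-01, -2.09191314e-02, -1.12541199e-01],
       [ 1.12545314e-01,  9.84255379e-04, -9.93646106e-01]]), 't': array([-0.03899838,  0.50772783,  1.20958413])}
wrist {'camera_matrix': array([[349.78571648,   0.        , 272.81588291],
       [  0.        , 349.78571648, 208.80010991],
       [  0.        ,   0.        ,   1.        ]]), 'hand_eye': array([[ 1.09780497e-03, -9.64086032e-01, -2.65587871e-01,
         7.29369961e-02],
       [ 9.99999306e-01,  1.17184409e-03, -1.20315418e-04,
         6.04068155e-04],
       [ 4.27221992e-04, -2.65587554e-01,  9.64086650e-01,
         1.77797134e-02],
       [ 0.00000000e+00,  0.00000000e+00,  0.00000000e+00,
         1.00000000e+00]])}
```

View pics/s0.png

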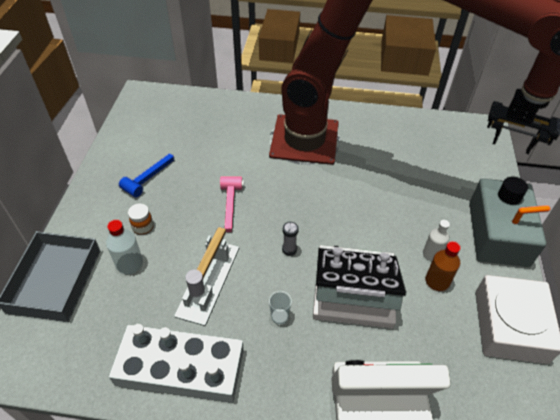

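View pics/t0.png

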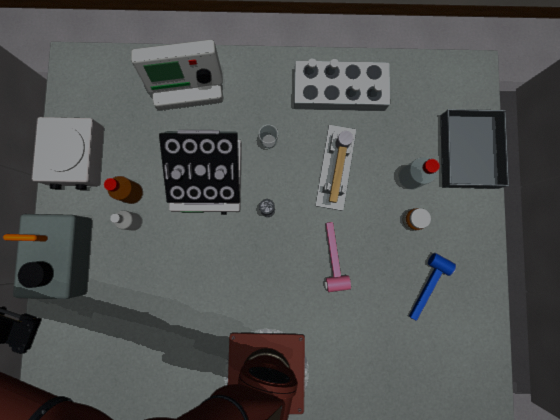

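The scene view shows the mallet on its stand (head 195,285; handle 215,245), with the block at 360,280 and its caps near 336,252 and 384,262. In the top view the mallet head is at 342,138 and the handle runs to 335,200. The caps are near 178,172 and 220,173. Next I measure from the clouds.

```bash
python3 - <<'E'
from h import *
z=np.load("d0.npz")
for n,(i,p) in dict(scene=("a","P"),top=("b","Q")).items():
    im,P=z[i],z[p]; hsv=cv2.cvtColor(im,cv2.COLOR_RGB2HSV)
    print("==",n)
    X,Y,Z=P[...,0],P[...,1],P[...,2]
    def roi(x0,x1,y0,y1): return (X>x0)&(X<x1)&(Y>y0)&(Y<y1)
    # handle
    m=(hsv[...,0]>8)&(hsv[...,0]<28)&(hsv[...,1]>90)&(Z>.07)&(Z<.13)&roi(.3,.8,-.4,0)
    q=P[m]; c=np.median(q,0); q=q[np.linalg.norm(q-c,axis=1)<.15]
    w,V=np.linalg.eigh(np.cov(q[:,:2].T)); d=V[:,1]; d*=np.sign(d[0]); t=(q[:,:2]-q[:,:2].mean(0))@d
    print("handle n",len(q),q.mean(0),"dir",d,np.degrees(np.arctan2(d[1],d[0])),"ext",np.percentile(t,[1,99]),"z",np.percentile(q[:,2],[5,50,90]))
    near=roi(.45,.85,-.4,-.08)
    m=near&(Z>.112)&(Z<.14); q=P[m]; print("head top",len(q),np.median(q,0),q.mean(0),q.min(0),q.max(0))
    # block: dark lid
    B=roi(.35,.85,.0,.35)&(Z>.03)
    m=B&(hsv[...,2]<60)&(Z>.04)&(Z<.2)
    q=P[m]; A=np.c_[q[:,:2],np.ones(len(q))]
    for _ in range(6):
        s=np.linalg.lstsq(A,q[:,2],rcond=None)[0]; r=q[:,2]-A@s; k=abs(r)<max(.004,1.5*r.std()); q=q[k];A=A[k]
    nn=np.r_[-s[:2],1];nn/=np.linalg.norm(nn); print("lid n",len(q),q.mean(0),"normal",nn,np.degrees(np.arccos(nn[2])),"min",q.min(0),"max",q.max(0))
    h=(Z-(s[0]*X+s[1]*Y+s[2]))*nn[2]
    m=(B&(h>.036)&(h<.06)&(Z<.2)).astype(np.uint8)
    k,l,st,ce=cv2.connectedComponentsWithStats(m)
    for j in range(1,k):
        if st[j,4]>10: print("cap",st[j],ce[j],P[l==j].mean(0),"h",np.median(h[l==j]))
E
```

```text
== scene
handle n 426 [ 0.59789468 -0.19967456  0.09780648] dir [ 0.98656361 -0.16337762] -9.402999976186734 ext [-0.07700252  0.0758783 ] z [0.09196466 0.0981795  0.10148217]
head top 222 [ 0.70519238 -0.2193907   0.12210556] [ 0.70559105 -0.21944887  0.12187175] [ 0.68135027 -0.24088642  0.11211333] [ 0.72607629 -0.19896788  0.1308519 ]
lid n 1450 [0.6286393  0.20328829 0.12127029] normal [-0.49437732 -0.00613856  0.86922574] 29.631210430265682 min [0.51547316 0.09406419 0.05580005] max [0.70138682 0.31620061 0.16279864]
cap [287 225  12  12 110] [292.42727273 230.32727273] [0.50656447 0.01441096 0.10810034] h 0.050811179105560836
cap [333 247  10   7  63] [337.46031746 250.22222222] [0.5846655  0.14304645 0.14607176] h 0.0446527170977998
cap [379 252  11   8  66] [384.42424242 255.37878788] [0.58336287 0.26676785 0.14624672] h 0.04485357952006422
== top
handle n 437 [ 0.59619622 -0.20176485  0.09695077] dir [ 0.98529322 -0.17087208] -9.838527527331214 ext [-0.0815534   0.08480043] z [0.09221053 0.09717558 0.10031184]
head top 181 [ 0.69987548 -0.22064706  0.12133736] [ 0.70118958 -0.22105612  0.12112428] [ 0.6786107  -0.25375241  0.11227172] [ 0.84984158 -0.19941282  0.1270096 ]
lid n 3181 [0.60582562 0.20259481 0.10791728] normal [-0.49880888 -0.00649492  0.86668767] 29.92402271014807 min [0.50667107 0.09128321 0.04847911] max [0.69561921 0.31757317 0.16011967]
cap [171 169  10  10  74] [175.77027027 173.82432432] [0.57727597 0.26554889 0.14441706] h 0.04571994356825491
cap [215 170  10   9  74] [219.2972973  174.09459459] [0.57913779 0.14159693 0.14430799] h 0.045279583863160645
cap [259 199  10  10  75] [263.84       203.46666667] [0.50162204 0.01393383 0.10943887] h 0.05470723148682335
```

```bash
cat >> h.py <<'E'
def plan(p,Rt,s=None):
    "tool-frame shift (units) at current orientation, and turn (units) to reach Rt"
    s=s or observe(); R0=rot(s["tool_rot"])
    print("t",round(s["time"],2),"pos",np.round(s["tool_pos"],4),"F",np.round(s["wrist_force"],1),"grip",np.round(s["grip_width"],4),s["grasp_force"])
    rv=(R0.inv()*Rt).as_rotvec()/np.radians(30)
    d=np.array(p)-s["tool_pos"]
    print(" turn",np.round(rv,3)," shift now",np.round(R0.inv().apply(d)/.02,3)," shift after turn",np.round(Rt.inv().apply(d)/.02,3))
def tool(yaw_x,tilt):
    "tool x azimuth (deg), pointing down, then tip tilted by tilt deg about own y (+: tip moves towards ... )"
    c,s=np.cos(np.radians(yaw_x)),np.sin(np.radians(yaw_x))
    return R.from_matrix(np.array([[c,s,0],[s,-c,0],[0,0,-1]]))*R.from_rotvec([0,np.radians(tilt),0])
E
python3 - <<'E'
from h import *
plan([.61,-.203,.37],tool(170.4,0))
print(tool(170.4,10).as_matrix()[:,2],observe()["joint_pos"])
E
```

```text
t 0.1 pos [0.1876 0.6222 0.4039] F [ 0.7 -0.3  0.4] grip 0.087 0.0
 turn [-0.003 -0.    -0.239]  shift now [-32.133 -33.402   1.749]  shift after turn [-27.706 -37.159   1.697]
[-0.17121642  0.02895909 -0.98480775] [-1.37718422  0.33385505  0.03988152  1.46617813 -0.01342674  1.34330485
 -0.05851808]
```

Emit:
{"fn": "apply_moves", "kwargs": {
  "delta_pos": [
    [0,0,0],
    [-1,-1,0],
    [-1,-1,0],
    [-1,-1,0],
    [-1,-1,0],
    [-1,-1,0],
    [-1,-1,0],
    [-1,-1,0],
    [-1,-1,0],
    [-1,-1,0]
  ],
  "turn": [
    [0,0,-0.24],
    [0,0,0],
    [0,0,0],
    [0,0,0],
    [0,0,0],
    [0,0,0],
    [0,0,0],
    [0,0,0],
    [0,0,0],
    [0,0,0]
  ],
  "fingers": [1,1,1,1,1,1,1,1,1,1],
  "force": 60
}}

```text
time: 1.35
tool_pos: [0.3356, 0.414, 0.4044]
tool_rot: [-0.0, 0.083, 0.997, -0.0]
wrist_force: [-0.2, -0.2, 0.4]
grip_width: 0.0868
grasp_force: 0.0
```

Emit:
{"fn": "apply_moves", "kwargs": {
  "delta_pos": [
    [-1,-1,0],
    [-1,-1,0],
    [-1,-1,0],
    [-1,-1,0],
    [-1,-1,0],
    [-1,-1,0],
    [-1,-1,0],
    [-1,-1,0],
    [-1,-1,0],
    [-1,-1,0]
  ],
  "turn": [
    [0,0,0],
    [0,0,0],
    [0,0,0],
    [0,0,0],
    [0,0,0],
    [0,0,0],
    [0,0,0],
    [0,0,0],
    [0,0,0],
    [0,0,0]
  ],
  "fingers": [1,1,1,1,1,1,1,1,1,1]
}}

```text
time: 2.6
tool_pos: [0.4994, 0.1835, 0.4045]
tool_rot: [-0.0, 0.083, 0.997, -0.0]
wrist_force: [-0.5, 0.1, 0.3]
grip_width: 0.087
grasp_force: 0.0
```

Emit:
{"fn": "apply_moves", "kwargs": {
  "delta_pos": [
    [-1,-1,0],
    [-1,-1,0],
    [-1,-1,0],
    [-1,-1,0],
    [-1,-1,0],
    [-1,-1,0],
    [-1,-1,0],
    [-1,-1,0],
    [-0.7,-1,0],
    [0,-1,0]
  ],
  "turn": [
    [0,0,0],
    [0,0,0],
    [0,0,0],
    [0,0,0],
    [0,0,0],
    [0,0,0],
    [0,0,0],
    [0,0,0],
    [0,0,0],
    [0,0,0]
  ],
  "fingers": [1,1,1,1,1,1,1,1,1,1]
}}

```text
time: 3.85
tool_pos: [0.6376, -0.0426, 0.404]
tool_rot: [-0.001, 0.084, 0.997, -0.0]
wrist_force: [0.2, 0.2, 0.3]
grip_width: 0.0873
grasp_force: 0.0
```

Emit:
{"fn": "apply_moves", "kwargs": {
  "delta_pos": [
    [0,-1,0.4],
    [0,-1,0.4],
    [0,-1,0.4],
    [0,-1,0.4],
    [0,-1,0],
    [0,-1,0],
    [0,-1,0],
    [0,-0.2,0],
    [0,0,0],
    [0,0,0]
  ],
  "turn": [
    [0,0,0],
    [0,0,0],
    [0,0,0],
    [0,0,0],
    [0,0,0],
    [0,0,0],
    [0,0,0],
    [0,0,0],
    [0,0,0],
    [0,0,0]
  ],
  "fingers": [1,1,1,1,1,1,1,1,1,1]
}}

```text
time: 5.1
tool_pos: [0.6138, -0.1827, 0.3727]
tool_rot: [-0.0, 0.083, 0.997, 0.0]
wrist_force: [0.1, 0.3, -0.7]
grip_width: 0.0871
grasp_force: 0.0
```

```bash
python3 - <<'E'
from h import *
plan([.61,-.203,.37],tool(170.4,0)); print(observe()["joint_pos"])
a,P=cloud("wrist"); np.savez("d1.npz",a=a,P=P); save("w1",a)
X,Y,Z=P[...,0],P[...,1],P[...,2]
hsv=cv2.cvtColor(a,cv2.COLOR_RGB2HSV)
m=(hsv[...,0]>8)&(hsv[...,0]<28)&(hsv[...,1]>90)&(Z>.07)&(Z<.13)
q=P[m]; zz=np.percentile(q[:,2],[5,25,50,75,95]); q=q[q[:,2]>zz[2]-.004]
w,V=np.linalg.eigh(np.cov(q[:,:2].T)); d=V[:,1]; d*=np.sign(d[0]); c=q[:,:2].mean(0)
t=(q[:,:2]-c)@d; n=np.array([-d[1],d[0]]); l=(q[:,:2]-c)@n
print(c,d,np.degrees(np.arctan2(d[1],d[0])),zz,np.percentile(t,[0.5,99.5]),np.percentile(l,[1,99]))
m=(Z>.113)&(Z<.13)&(X>.6)&(X<.8)&(Y<-.15)&(Y>-.3); q=P[m];print("head",len(q),np.median(q,0),q.min(0),q.max(0))
E
```

```text
t 5.1 pos [ 0.6138 -0.1827  0.3727] F [ 0.1  0.3 -0.7] grip 0.0871 0.0
 turn [ 0.001 -0.     0.003]  shift now [ 0.019 -1.031  0.134]  shift after turn [ 0.017 -1.031  0.134]
[-0.2516819   0.37177305  0.61339364  1.55804334 -0.22040397  1.28187271
  1.79766742]
[ 0.58389851 -0.19877094] [ 0.98498983 -0.1726124 ] -9.939744449324794 [0.09855579 0.09957256 0.10007518 0.1005445  0.10123441] [-0.0683146   0.07925912] [-0.01144978  0.01122592]
head 1985 [ 0.69521237 -0.22139839  0.12398009] [ 0.67979641 -0.2412188   0.11309383] [ 0.71732903 -0.19826028  0.12608176]
```

View pics/w1.png

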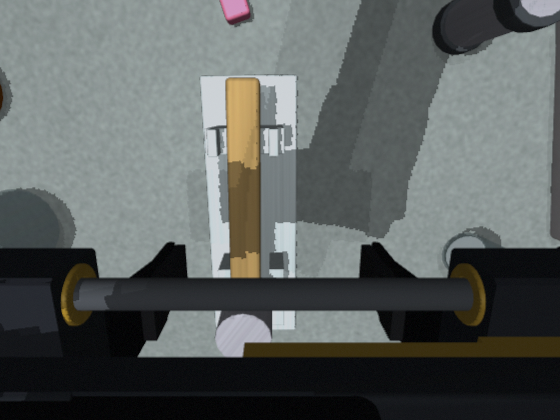

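```bash
python3 - <<'E'
from h import *
T=tool(170.2,10); g=np.array([.6439,-.2091,.088]); tz=T.as_matrix()[:,2]
p=g-.164*tz; print(p); plan(p-.06*tz,T); plan(p,T)
E
```

```text
[ 0.67196274 -0.21394728  0.24950847]
t 5.15 pos [ 0.6138 -0.1827  0.3727] F [-0.7 -0.3 -0.3] grip 0.0869 0.0
 turn [-0.     0.333  0.01 ]  shift now [-3.648 -1.064  3.204]  shift after turn [-4.155 -1.043  2.522]
t 5.15 pos [ 0.6138 -0.1827  0.3727] F [-0.7 -0.3 -0.3] grip 0.0869 0.0
 turn [-0.     0.333  0.01 ]  shift now [-3.127 -1.062  6.159]  shift after turn [-4.155 -1.043  5.522]
```

Emit:
{"fn": "apply_moves", "kwargs": {
  "delta_pos": [
    [0,0,0],
    [-0.83,-0.21,0.5],
    [-0.83,-0.21,0.5],
    [-0.83,-0.21,0.5],
    [-0.83,-0.21,0.5],
    [-0.83,-0.2,0.5],
    [0,0,0],
    [0,0,0]
  ],
  "turn": [
    [0,0.333,0.01],
    [0,0,0],
    [0,0,0],
    [0,0,0],
    [0,0,0],
    [0,0,0],
    [0,0,0],
    [0,0,0]
  ],
  "fingers": [1,1,1,1,1,1,1,1]
}}

```text
time: 6.15
tool_pos: [0.6818, -0.2164, 0.3095]
tool_rot: [-0.087, 0.086, 0.993, 0.007]
wrist_force: [0.3, -0.7, 0.6]
grip_width: 0.0872
grasp_force: 0.0
```

```bash
python3 - <<'E'
from h import *
T=tool(170.2,10); g=np.array([.6439,-.2091,.088]); tz=T.as_matrix()[:,2]
plan(g-.164*tz,T); print(observe()["joint_pos"])
E
```

```text
t 6.15 pos [ 0.6818 -0.2164  0.3095] F [ 0.3 -0.7  0.6] grip 0.0872 0.0
 turn [-0.001  0.    -0.002]  shift now [-0.025  0.038  3.042]  shift after turn [-0.025  0.036  3.042]
[-0.12428745  0.64804871  0.58181957  1.32236247 -0.30298358  1.44065136
  1.85453579]
```

Emit:
{"fn": "apply_moves", "kwargs": {
  "delta_pos": [
    [0,0,1],
    [0,0,1],
    [0,0,1],
    [0,0,0],
    [0,0,0],
    [0,0,0],
    [0,0,0],
    [0,0,0],
    [0,0,0],
    [0,0,0]
  ],
  "turn": [
    [0,0,0],
    [0,0,0],
    [0,0,0],
    [0,0,0],
    [0,0,0],
    [0,0,0],
    [0,0,0],
    [0,0,0],
    [0,0,0],
    [0,0,0]
  ],
  "fingers": [1,1,1,1,-1,-1,-1,-1,-1,-1],
  "force": 60
}}

```text
time: 7.4
tool_pos: [0.6716, -0.2151, 0.2501]
tool_rot: [-0.087, 0.086, 0.993, 0.007]
wrist_force: [-1.0, 0.1, 0.1]
grip_width: 0.0345
grasp_force: 0.0
```

```bash
python3 - <<'E'
from h import *
T=tool(170.2,10); g=np.array([.6439,-.2091,.088]); tz=T.as_matrix()[:,2]
plan(g-.164*tz,T); s=observe(); print(s["tool_rot"],s["tool_pos"])
E
```

```text
t 7.4 pos [ 0.6716 -0.2151  0.2501] F [-1.   0.1  0.1] grip 0.0345 0.0
 turn [-0.     0.    -0.003]  shift now [-0.014  0.058  0.027]  shift after turn [-0.014  0.058  0.027]
[-0.08672599  0.08577024  0.99250658  0.0072634 ] [ 0.67159472 -0.21505142  0.25009279]
```

Emit:
{"fn": "apply_moves", "kwargs": {
  "delta_pos": [
    [0,0,0],
    [0,0,0],
    [0,0,0],
    [0,0,0]
  ],
  "turn": [
    [0,0,0],
    [0,0,0],
    [0,0,0],
    [0,0,0]
  ],
  "fingers": [-1,-1,-1,-1]
}}

```text
time: 7.9
tool_pos: [0.6716, -0.2151, 0.2501]
tool_rot: [-0.087, 0.086, 0.993, 0.007]
wrist_force: [0.2, -0.5, -0.4]
grip_width: 0.0234
grasp_force: 60.0
```

Emit:
{"fn": "apply_moves", "kwargs": {
  "delta_pos": [
    [0.17,0,-0.98],
    [0.17,0,-0.98],
    [0.17,0,-0.98],
    [0.17,0,-0.98],
    [0.17,0,-0.98],
    [0.17,0,-0.98],
    [0.17,0,-0.98],
    [0,0,0],
    [0,0,0]
  ],
  "turn": [
    [0,0,0],
    [0,0,0],
    [0,0,0],
    [0,0,0],
    [0,0,0],
    [0,0,0],
    [0,0,0],
    [0,0,0],
    [0,0,0]
  ],
  "fingers": [-1,-1,-1,-1,-1,-1,-1,-1,-1]
}}

```text
time: 9.02
tool_pos: [0.6719, -0.215, 0.3886]
tool_rot: [-0.087, 0.086, 0.992, 0.007]
wrist_force: [-0.3, -0.2, -5.5]
grip_width: 0.0236
grasp_force: 60.0
```

```bash
python3 - <<'E'
from h import *
s=observe(); print(s)
a,P=cloud("scene"); np.savez("d2.npz",a=a,P=P)
save("s2",cv2.resize(a[150:330,120:320],None,fx=3,fy=3,interpolation=cv2.INTER_CUBIC))
E
```

```text
{'time': 9.025, 'joint_pos': array([-0.1337937 ,  0.58125351,  0.60482028,  1.25718326, -0.27477733,
        1.56686564,  1.84157931]), 'dq': array([-0.00111633,  0.01049723, -0.00231062,  0.01107422, -0.00041126,
        0.00021638,  0.00092457]), 'tau': array([ 1.76427076e-01, -7.85252237e+01,  1.43583763e+01, -4.04714191e+01,
        4.47835978e-01,  1.31417491e+00, -9.39806836e-03]), 'tool_pos': array([ 0.67187323, -0.21497534,  0.38857483]), 'tool_rot': array([-0.08721687,  0.0857731 ,  0.99246258,  0.00736321]), 'wrist_force': array([-0.26503041, -0.22984941, -5.52530089]), 'torque': array([-0.01990223, -0.27472548,  0.01176522]), 'grasp_force': 59.999606888741255, 'grip_width': 0.02363343940290587}
```

View pics/s2.png

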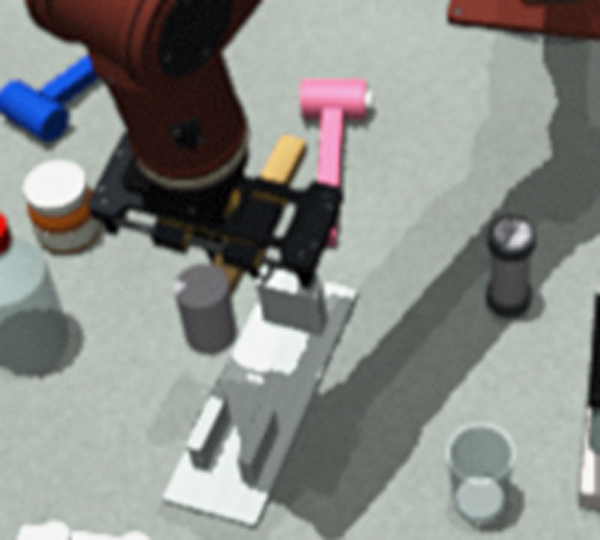

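```bash
python3 - <<'E'
from h import *
z=np.load("d0.npz")
n=np.array([-.4985,-.0065,.8668]); n/=np.linalg.norm(n)
for i,p,c0,z0 in(("a","P","scene",0),("b","Q","top",0)):
    P=z[p]
    for y in (.1416,.2655):
        c=np.array([.578,y,.1445]); d=P-c; h=d@n
        r=np.linalg.norm(d-h[...,None]*n,axis=-1)
        m=(abs(h)<.003)&(r<.02); q=P[m]; print(c0,m.sum(),q.mean(0),(q.min(0)+q.max(0))/2,h[m].mean())
P=np.load("d2.npz")["P"]; X,Y,Z=[P[...,k] for k in range(3)]
m=(abs(X-.703)<.03)&(abs(Y+.2195)<.03)&(Z>.235)&(Z<.275); q=P[m]; print("head now",m.sum(),np.median(q,0),q.mean(0),q.min(0),q.max(0))
top=q[:,2]>np.percentile(q[:,2],90)-.01; print(q[top].mean(0))
Q=z["P"];X,Y,Z=[Q[...,k] for k in range(3)]
m=(abs(X-.703)<.03)&(abs(Y+.2195)<.03)&(Z>.096)&(Z<.136); q=Q[m];top=q[:,2]>np.percentile(q[:,2],90)-.01; print("before",q[top].mean(0),np.median(q,0))
E
```

```text
scene 39 [0.58104097 0.14323266 0.14595943] [0.58019644 0.14304154 0.14497432] -0.00026151239686821547
scene 46 [0.58084802 0.26706337 0.14658061] [0.58042852 0.26663551 0.14680628] 0.0003735959403833585
top 57 [0.57831417 0.14189651 0.1444355 ] [0.57920109 0.1425885  0.14439106] -0.00021446288162993912
top 59 [0.57654821 0.26588808 0.14398684] [0.57678718 0.26634388 0.14327608] 0.00027640335298373425
head now 329 [ 0.70966245 -0.21779379  0.25948245] [ 0.70816446 -0.21806384  0.25596203] [ 0.6744488  -0.24539726  0.23504437] [ 0.72650784 -0.1982087   0.27421519]
[ 0.70564043 -0.21981596  0.2603562 ]
before [ 0.70477888 -0.21965323  0.12234778] [ 0.70971071 -0.21781717  0.12117067]
```

```bash
cat > m.py <<'E'
from h import *
# grasp pose of tool and mallet (lateral offset taken out: handle centred between the pads)
Rg=rot([-.08672599,.08577024,.99250658,.0072634]); pg=np.array([.67159472,-.21505142,.25009279])
ym=R.from_euler("z",-9.8,degrees=True)
M=np.array([.703,-.2193,.052]); l=Rg.inv().apply(M-pg); l[1]=0
Rtm=Rg.inv()*ym                   # mallet in tool
n=np.array([-.4995,-.0065,.8663]); n/=np.linalg.norm(n)
yb=np.array([-np.sin(np.radians(.75)),np.cos(np.radians(.75)),0]); xb=np.cross(yb,n); yb=np.cross(n,xb)
Rm=R.from_matrix(np.c_[xb,yb,n]); Rs=Rm*Rtm.inv()
cap=dict(r=np.array([.579,.1422,.1447]),l=np.array([.578,.2662,.1448]))
def strike(w,h): return cap[w]+h*n-Rs.apply(l)   # TCP for lower head face h above the cap
nt=Rs.inv().apply(n)
E
python3 - <<'E'
from m import *
print(l,"n in tool",nt,"tool z",Rs.as_matrix()[:,2])
for w in "rl": print(strike(w,.06)); plan(strike(w,.06),Rs)
E
```

```text
[-0.06553771  0.          0.1896002 ] n in tool [ 1.73398199e-01 -4.59073367e-04 -9.84851691e-01] tool z [ 0.34173083  0.00421288 -0.93978843]
[0.42265061 0.1402962  0.35246365]
t 9.07 pos [ 0.6718 -0.2149  0.3882] F [ 0.5  0.2 -4.1] grip 0.0237 59.99958319589496
 turn [-0.032 -0.999 -0.354]  shift now [14.772 15.359  4.437]  shift after turn [12.125 17.903 -2.504]
[0.42165061 0.2642962  0.35256365]
t 9.07 pos [ 0.6718 -0.2149  0.3882] F [ 0.5  0.2 -4.1] grip 0.0237 59.99958319589496
 turn [-0.032 -0.999 -0.354]  shift now [15.868 21.459  4.625]  shift after turn [12.103 24.103 -2.5  ]
```

Emit:
{"fn": "apply_moves", "kwargs": {
  "delta_pos": [
    [0,0,0],
    [0,0,0],
    [0,0,0],
    [0,0,0],
    [0.67,1,-0.14],
    [0.67,1,-0.14],
    [0.67,1,-0.14],
    [0.67,1,-0.14],
    [0.67,1,-0.14],
    [0.67,1,-0.14]
  ],
  "turn": [
    [-0.008,-0.25,-0.089],
    [-0.008,-0.25,-0.089],
    [-0.008,-0.25,-0.089],
    [-0.008,-0.25,-0.088],
    [0,0,0],
    [0,0,0],
    [0,0,0],
    [0,0,0],
    [0,0,0],
    [0,0,0]
  ],
  "fingers": [-1,-1,-1,-1,-1,-1,-1,-1,-1,-1]
}}

```text
time: 10.32
tool_pos: [0.5881, -0.0954, 0.3762]
tool_rot: [0.173, -0.006, 0.985, 0.001]
wrist_force: [-0.2, 0.5, -3.9]
grip_width: 0.0235
grasp_force: 60.0
```

Emit:
{"fn": "apply_moves", "kwargs": {
  "delta_pos": [
    [0.67,1,-0.14],
    [0.67,1,-0.14],
    [0.67,1,-0.14],
    [0.67,1,-0.14],
    [0.67,1,-0.14],
    [0.67,1,-0.14],
    [0.67,1,-0.14],
    [0.67,1,-0.14],
    [0,0,0]
  ],
  "turn": [
    [0,0,0],
    [0,0,0],
    [0,0,0],
    [0,0,0],
    [0,0,0],
    [0,0,0],
    [0,0,0],
    [0,0,0],
    [0,0,0]
  ],
  "fingers": [-1,-1,-1,-1,-1,-1,-1,-1,-1]
}}

```text
time: 11.45
tool_pos: [0.4776, 0.0638, 0.3605]
tool_rot: [0.173, -0.007, 0.985, 0.001]
wrist_force: [-0.5, -0.7, -3.4]
grip_width: 0.0234
grasp_force: 60.0
```

```bash
python3 - <<'E'
from m import *
plan(strike("r",.06),Rs); print(observe()["joint_pos"])
E
```

```text
t 11.45 pos [0.4776 0.0638 0.3605] F [-0.5 -0.7 -3.4] grip 0.0234 59.99976206570864
 turn [ 0.001 -0.001  0.006]  shift now [ 2.668  3.864 -0.541]  shift after turn [ 2.68   3.856 -0.543]
[-0.59153498 -0.12626321  0.3117202   2.08004406  0.1695309   0.8509394
  1.21937665]
```

Emit:
{"fn": "apply_moves", "kwargs": {
  "delta_pos": [
    [0.67,0.97,-0.14],
    [0.67,0.97,-0.14],
    [0.67,0.97,-0.14],
    [0.67,0.95,-0.12],
    [0,0,0],
    [0,0,0]
  ],
  "turn": [
    [0,0,0],
    [0,0,0],
    [0,0,0],
    [0,0,0],
    [0,0,0],
    [0,0,0]
  ],
  "fingers": [-1,-1,-1,-1,-1,-1]
}}

```text
time: 12.2
tool_pos: [0.4243, 0.1383, 0.3532]
tool_rot: [0.174, -0.006, 0.985, 0.001]
wrist_force: [-0.4, -0.7, -3.3]
grip_width: 0.0238
grasp_force: 60.0
```

```bash
python3 - <<'E'
from m import *
plan(strike("r",.06),Rs); print(observe()["joint_pos"])
a,P=cloud("scene"); np.savez("d3.npz",a=a,P=P)
save("s3",cv2.resize(a[170:300,280:440],None,fx=4,fy=4,interpolation=cv2.INTER_CUBIC))
E
```

```text
t 12.2 pos [0.4243 0.1383 0.3532] F [-0.4 -0.7 -3.3] grip 0.0238 59.99940661713481
 turn [-0.002  0.003 -0.   ]  shift now [0.089 0.103 0.004]  shift after turn [0.089 0.103 0.004]
[-0.65601806 -0.1813597   0.15707846  2.14680287  0.24767001  0.87628356
  0.95453575]
```

View pics/s3.png

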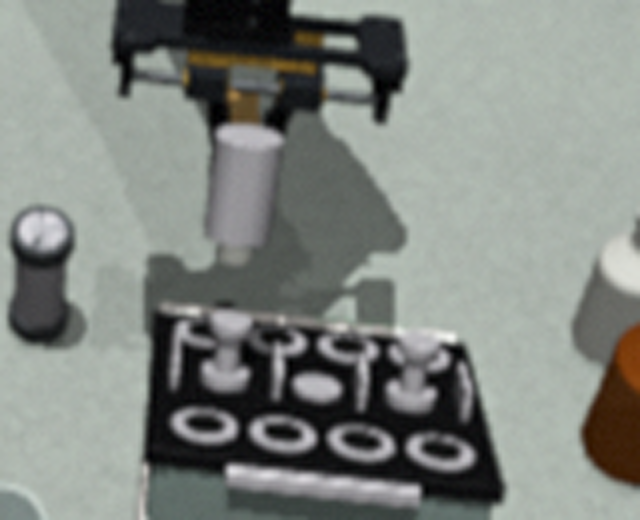

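Emit:
{"fn": "apply_moves", "kwargs": {
  "delta_pos": [
    [0.09,0.1,0],
    [-0.156,0,0.886],
    [-0.156,0,0.886],
    [0,0,0],
    [0,0,0]
  ],
  "turn": [
    [0,0,0],
    [0,0,0],
    [0,0,0],
    [0,0,0],
    [0,0,0]
  ],
  "fingers": [-1,-1,-1,-1,-1]
}}

```text
time: 12.88
tool_pos: [0.4403, 0.1413, 0.3221]
tool_rot: [0.175, -0.006, 0.985, 0.001]
wrist_force: [-0.1, -0.6, -3.9]
grip_width: 0.0236
grasp_force: 60.0
```

Emit:
{"fn": "apply_moves", "kwargs": {
  "delta_pos": [
    [-0.017,0,0.1],
    [0,0,0]
  ],
  "turn": [
    [0,0,0],
    [0,0,0]
  ],
  "fingers": [-1,-1]
}}

```text
time: 13.12
tool_pos: [0.4412, 0.1414, 0.3202]
tool_rot: [0.175, -0.006, 0.985, 0.001]
wrist_force: [-0.5, 1.7, -3.9]
grip_width: 0.0231
grasp_force: 60.0
```

Emit:
{"fn": "apply_moves", "kwargs": {
  "delta_pos": [
    [-0.017,0,0.1],
    [0,0,0]
  ],
  "turn": [
    [0,0,0],
    [0,0,0]
  ],
  "fingers": [-1,-1]
}}

```text
time: 13.38
tool_pos: [0.4422, 0.1413, 0.318]
tool_rot: [0.174, -0.006, 0.985, 0.001]
wrist_force: [-0.4, 0.1, -4.9]
grip_width: 0.0237
grasp_force: 60.0
```

Emit:
{"fn": "apply_moves", "kwargs": {
  "delta_pos": [
    [-0.017,0,0.1],
    [0,0,0]
  ],
  "turn": [
    [0,0,0],
    [0,0,0]
  ],
  "fingers": [-1,-1]
}}

```text
time: 13.62
tool_pos: [0.4433, 0.1414, 0.3161]
tool_rot: [0.174, -0.006, 0.985, 0.001]
wrist_force: [0.4, -0.4, -4.2]
grip_width: 0.0236
grasp_force: 60.0
```

```bash
python3 - <<'E'
from m import *
p=strike("r",0); s=observe(); d=s["tool_pos"]-p; print("h",d@n,"off",d-(d@n)*n, s["wrist_force"]@n); plan(p,Rs); print(s["joint_pos"])
a,P=cloud("scene")
save("s4",cv2.resize(a[170:300,280:440],None,fx=4,fy=4,interpolation=cv2.INTER_CUBIC))
E
```

```text
h 0.018227674168344223 off [-0.00024003  0.00079581 -0.00013243] -3.848569659257264
t 13.62 pos [0.4433 0.1414 0.3161] F [ 0.4 -0.4 -4.2] grip 0.0236 59.99956324696541
 turn [-0.001  0.003  0.001]  shift now [-0.17  -0.039  0.896]  shift after turn [-0.171 -0.04   0.895]
[-0.65118784 -0.09852216  0.17619106  2.15889727  0.24451993  0.77807316
  0.96133005]
```

View pics/s4.png

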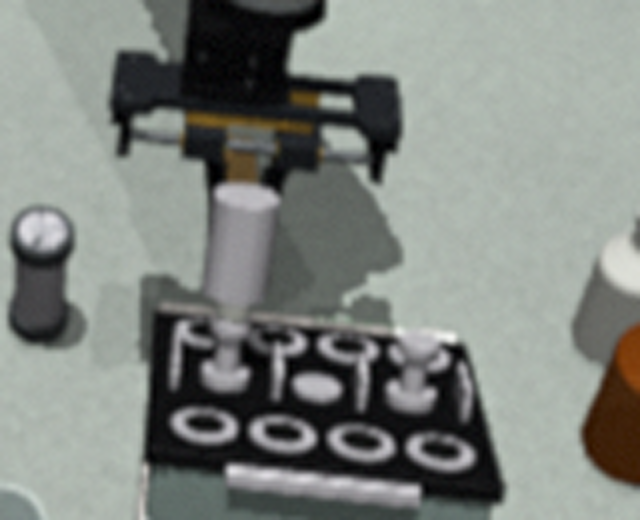

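The crop shows the tip (232,318) directly over the right cap (229,328), almost touching and well aligned. I keep probing.

Emit:
{"fn": "apply_moves", "kwargs": {
  "delta_pos": [
    [-0.013,0,0.075],
    [0,0,0]
  ],
  "turn": [
    [0,0,0],
    [0,0,0]
  ],
  "fingers": [-1,-1]
}}

```text
time: 13.92
tool_pos: [0.4441, 0.1414, 0.3151]
tool_rot: [0.174, -0.006, 0.985, 0.001]
wrist_force: [-2.5, -1.1, -1.9]
grip_width: 0.0232
grasp_force: 60.0
```

Emit:
{"fn": "apply_moves", "kwargs": {
  "delta_pos": [
    [-0.013,0,0.075],
    [0,0,0]
  ],
  "turn": [
    [0,0,0],
    [0,0,0]
  ],
  "fingers": [-1,-1]
}}

```text
time: 14.18
tool_pos: [0.4447, 0.1415, 0.3137]
tool_rot: [0.174, -0.006, 0.985, 0.001]
wrist_force: [-4.1, -0.5, -0.6]
grip_width: 0.0236
grasp_force: 60.0
```

Emit:
{"fn": "apply_moves", "kwargs": {
  "delta_pos": [
    [-0.013,0,0.075],
    [0,0,0]
  ],
  "turn": [
    [0,0,0],
    [0,0,0]
  ],
  "fingers": [-1,-1]
}}

```text
time: 14.42
tool_pos: [0.4454, 0.1415, 0.3124]
tool_rot: [0.174, -0.006, 0.985, 0.001]
wrist_force: [-5.7, -0.9, 1.4]
grip_width: 0.0233
grasp_force: 60.0
```

Emit:
{"fn": "apply_moves", "kwargs": {
  "delta_pos": [
    [0.143,0,-0.812],
    [0.143,0,-0.812],
    [0,0,0],
    [0,0,0]
  ],
  "turn": [
    [0,0,0],
    [0,0,0],
    [0,0,0],
    [0,0,0]
  ],
  "fingers": [-1,-1,-1,-1]
}}

```text
time: 14.92
tool_pos: [0.4292, 0.1411, 0.3404]
tool_rot: [0.174, -0.006, 0.985, 0.001]
wrist_force: [0.8, -0.9, -4.4]
grip_width: 0.0233
grasp_force: 60.0
```

```bash
python3 - <<'E'
from m import *
p=strike("r",0); s=observe(); d=s["tool_pos"]-p; print("h",d@n,"off",d-(d@n)*n, s["wrist_force"]@n); plan(strike("r",-.007),Rs); print(s["joint_pos"])
E
```

```text
h 0.04627186423329704 off [-0.0003548   0.00071659 -0.0001992 ] -4.219531560535593
t 14.93 pos [0.4292 0.1411 0.3404] F [ 0.8 -0.9 -4.4] grip 0.0233 59.999519158154726
 turn [-0.001  0.003  0.001]  shift now [-0.477 -0.034  2.621]  shift after turn [-0.482 -0.035  2.62 ]
[-0.65724999 -0.15570996  0.16074153  2.15379853  0.24886233  0.84329153
  0.95031797]
```

Emit:
{"fn": "apply_moves", "kwargs": {
  "delta_pos": [
    [-0.155,0,0.88],
    [-0.16,0,0.88],
    [-0.16,0,0.88],
    [0,0,0]
  ],
  "turn": [
    [0,0,0],
    [0,0,0],
    [0,0,0],
    [0,0,0]
  ],
  "fingers": [-1,-1,-1,-1]
}}

```text
time: 15.42
tool_pos: [0.4563, 0.1415, 0.2935]
tool_rot: [0.174, -0.006, 0.985, 0.0]
wrist_force: [0.0, 0.2, -3.1]
grip_width: 0.0231
grasp_force: 60.0
```

```bash
python3 - <<'E'
from m import *
p=strike("r",0); s=observe(); d=s["tool_pos"]-p; print("h",d@n,"off",d-(d@n)*n, s["wrist_force"]@n, s["wrist_force"])
a,P=cloud("scene"); np.savez("d5.npz",a=a,P=P)
save("s5",cv2.resize(a[170:300,280:440],None,fx=4,fy=4,interpolation=cv2.INTER_CUBIC))
E
```

```text
h -0.007927183125651873 off [-0.00023071  0.00079201 -0.00012708] -2.6933203892473294 [ 0.03444828  0.19625988 -3.08768588]
```

View pics/s5.png

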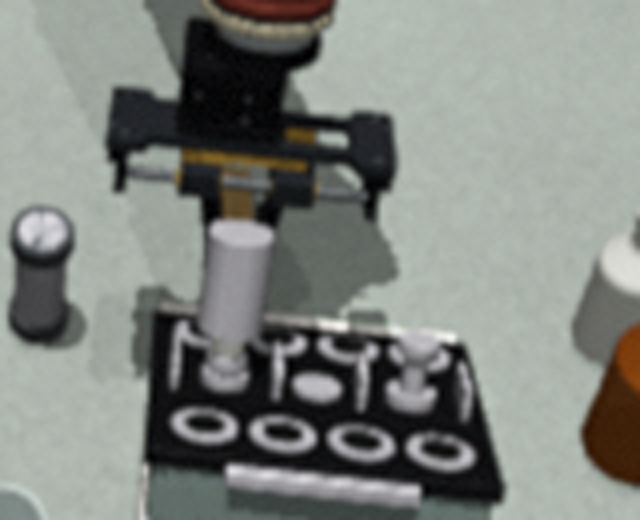

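The right pin is down on its boss (225,375) with no contact force left. I retreat and move over to the left pin.

Emit:
{"fn": "apply_moves", "kwargs": {
  "delta_pos": [
    [0.159,0,-0.91],
    [0.159,0,-0.91],
    [0.159,0,-0.91],
    [0,0.9,0],
    [0,0.9,0],
    [0,0.9,0],
    [0,0.9,0],
    [0,0.9,0],
    [0,0.9,0],
    [0,0.8,0]
  ],
  "turn": [
    [0,0,0],
    [0,0,0],
    [0,0,0],
    [0,0,0],
    [0,0,0],
    [0,0,0],
    [0,0,0],
    [0,0,0],
    [0,0,0],
    [0,0,0]
  ],
  "fingers": [-1,-1,-1,-1,-1,-1,-1,-1,-1,-1]
}}

```text
time: 16.73
tool_pos: [0.4268, 0.2664, 0.3425]
tool_rot: [0.174, -0.006, 0.985, 0.001]
wrist_force: [-0.2, -0.7, -3.9]
grip_width: 0.0235
grasp_force: 60.0
```

Emit:
{"fn": "apply_moves", "kwargs": {
  "delta_pos": [
    [0,0,0],
    [0,0,0]
  ],
  "turn": [
    [0,0,0],
    [0,0,0]
  ],
  "fingers": [-1,-1]
}}

```text
time: 16.98
tool_pos: [0.427, 0.2648, 0.3424]
tool_rot: [0.174, -0.006, 0.985, 0.001]
wrist_force: [-0.3, 0.0, -4.7]
grip_width: 0.0233
grasp_force: 60.0
```

```bash
python3 - <<'E'
from m import *
p=strike("l",0); s=observe(); d=s["tool_pos"]-p; print("h",d@n,"off",d-(d@n)*n, s["wrist_force"]@n, s["wrist_force"]);plan(strike("l",.046),Rs); print(s["joint_pos"])
a,P=cloud("scene"); np.savez("d6.npz",a=a,P=P)
save("s6",cv2.resize(a[170:300,280:440],None,fx=4,fy=4,interpolation=cv2.INTER_CUBIC))
b,Q=cloud("top"); 
for y in (.1416,.266):
  c=np.array([.578,y,.1445]); dd=Q-c; h=dd@n; r=np.linalg.norm(dd-h[...,None]*n,axis=-1)
  m=(h>-.032)&(h<.005)&(r<.011); print(y,m.sum(),np.median(h[m]) if m.any() else None)
E
```

```text
h 0.04852234162200673 off [-0.00041435  0.00038564 -0.00023602] -3.961467502968347 [-0.25102691  0.04616922 -4.71729352]
t 16.98 pos [0.427  0.2648 0.3424] F [-0.3  0.  -4.7] grip 0.0233 59.99949440360069
 turn [-0.002  0.003  0.001]  shift now [-0.045 -0.019  0.12 ]  shift after turn [-0.045 -0.019  0.12 ]
[-0.75863054 -0.02118152  0.02867066  2.03044675  0.29724848  0.88633601
  0.69237325]
0.1416 44 -0.02564866001517585
0.266 37 -3.2987609936682976e-05
```

View pics/s6.png

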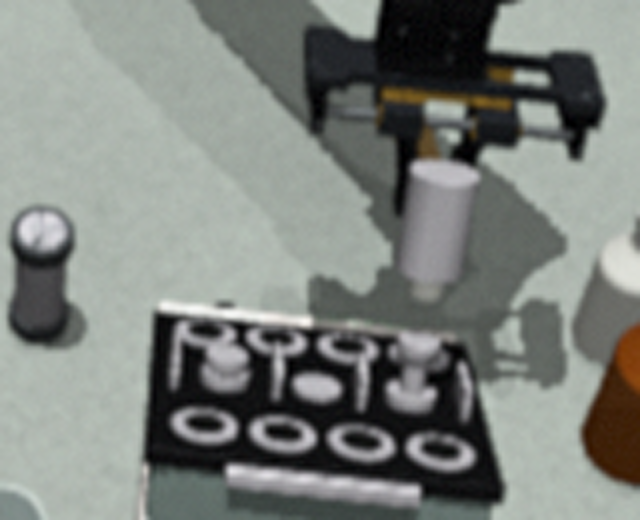

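Right pin is measured home (25.6 mm down), and the mallet sits over the left cap (417,350). Now the same blow on the left.

Emit:
{"fn": "apply_moves", "kwargs": {
  "delta_pos": [
    [-0.163,0,0.92],
    [-0.163,0,0.93],
    [-0.163,0,0.93],
    [0,0,0]
  ],
  "turn": [
    [0,0,0],
    [0,0,0],
    [0,0,0],
    [0,0,0]
  ],
  "fingers": [-1,-1,-1,-1]
}}

```text
time: 17.58
tool_pos: [0.4554, 0.2651, 0.2933]
tool_rot: [0.174, -0.006, 0.985, 0.001]
wrist_force: [-0.3, -0.3, -4.1]
grip_width: 0.0236
grasp_force: 60.0
```

Emit:
{"fn": "apply_moves", "kwargs": {
  "delta_pos": [
    [0.159,0,-0.91],
    [0.159,0,-0.91],
    [0.159,0,-0.91],
    [0,0,0],
    [0,0,0]
  ],
  "turn": [
    [0,0,0],
    [0,0,0],
    [0,0,0],
    [0,0,0],
    [0,0,0]
  ],
  "fingers": [-1,-1,-1,-1,-1]
}}

```text
time: 18.2
tool_pos: [0.4272, 0.2651, 0.3421]
tool_rot: [0.175, -0.006, 0.985, 0.001]
wrist_force: [-0.2, -0.6, -3.8]
grip_width: 0.0235
grasp_force: 60.0
```

```bash
python3 - <<'E'
from m import *
s=observe(); b,Q=cloud("top"); a,P=cloud("scene"); np.savez("d7.npz",a=a,P=P)
for W in (Q,P):
 for y in (.1416,.266):
  c=np.array([.578,y,.1445]); dd=W-c; h=dd@n; r=np.linalg.norm(dd-h[...,None]*n,axis=-1)
  m=(h>-.032)&(h<.005)&(r<.011); print(y,m.sum(),np.median(h[m]) if m.any() else None)
# mallet slip check: head axis direction from scene points near expected head
Rt=rot(s["tool_rot"]); H=s["tool_pos"]+Rt.apply(l); Rm_=Rt*Rtm
L=(P-H)@Rm_.as_matrix(); m=(abs(L[...,0])<.035)&(abs(L[...,1])<.03)&(L[...,2]>-.03)&(L[...,2]<.09)
q=L[m]; side=(q[:,0]>.008)&(q[:,2]>.005)&(q[:,2]<.065)
f=np.polyfit(q[side,2],q[side,0],1); print("tilt deg",np.degrees(np.arctan(f[0])),"x at mid",np.polyval(f,.035),side.sum(),"z range",np.percentile(q[:,2],[2,98]))
# same for the lifted view
P=np.load("d2.npz")["P"]; Rt=rot([-.08721687,.0857731,.99246258,.00736321]); H=np.array([.67187,-.21498,.38857])+Rt.apply(l)
L=(P-H)@(Rt*Rtm).as_matrix(); m=(abs(L[...,0])<.035)&(abs(L[...,1])<.03)&(L[...,2]>-.03)&(L[...,2]<.09); q=L[m]; side=(q[:,0]>.008)&(q[:,2]>.005)&(q[:,2]<.065)
f=np.polyfit(q[side,2],q[side,0],1); print("before tilt",np.degrees(np.arctan(f[0])),np.polyval(f,.035),side.sum(),np.percentile(q[:,2],[2,98]))
# back over the stand
plan(pg+[0,0,.1385],Rg); print(s["joint_pos"])
E
```

```text
0.1416 41 -0.025392429268808754
0.266 45 -0.025019972290893977
0.1416 20 -0.024875209493299008
0.266 26 -0.02422506497302786
tilt deg 0.06764879162302029 x at mid 0.01791391726430645 335 z range [-0.01150494  0.08641429]
before tilt 0.1309866398574063 0.01776823841656177 210 [0.00564739 0.07431514]
t 18.3 pos [0.4274 0.265  0.3413] F [ 0.6  0.5 -4.2] grip 0.0236 59.9948344565928
 turn [0.031 0.999 0.355]  shift now [-12.006 -24.146   1.883]  shift after turn [-15.493 -21.552  -5.118]
[-0.759496   -0.02057238  0.02956728  2.03064588  0.29731597  0.88394963
  0.6923873 ]
```

Both pins are measured home and the mallet has not slipped in the grip. Now I take it back to the stand.

Emit:
{"fn": "apply_moves", "kwargs": {
  "delta_pos": [
    [-0.5,-1,0],
    [-0.5,-1,0],
    [-0.5,-1,0],
    [-0.5,-1,0],
    [-0.5,-1,0],
    [-0.5,-1,0],
    [-0.5,-1,0],
    [-0.5,-1,0],
    [-0.5,-1,0],
    [-0.5,-1,0]
  ],
  "turn": [
    [0,0,0],
    [0,0,0],
    [0,0,0],
    [0,0,0],
    [0,0,0],
    [0,0,0],
    [0,0,0],
    [0,0,0],
    [0,0,0],
    [0,0,0]
  ],
  "fingers": [-1,-1,-1,-1,-1,-1,-1,-1,-1,-1]
}}

```text
time: 19.55
tool_pos: [0.524, 0.0654, 0.3754]
tool_rot: [0.174, -0.006, 0.985, 0.001]
wrist_force: [0.5, -0.5, -4.9]
grip_width: 0.0235
grasp_force: 60.0
```

Emit:
{"fn": "apply_moves", "kwargs": {
  "delta_pos": [
    [-0.5,-1,0],
    [-0.5,-1,0],
    [-0.5,-1,0],
    [-0.5,-1,0],
    [-0.5,-1,0],
    [-0.5,-1,0],
    [-0.5,-1,0],
    [-0.5,-1,0],
    [-0.5,-1,0],
    [-0.5,-1,0]
  ],
  "turn": [
    [0,0,0],
    [0,0,0],
    [0,0,0],
    [0,0,0],
    [0,0,0],
    [0,0,0],
    [0,0,0],
    [0,0,0],
    [0,0,0],
    [0,0,0]
  ],
  "fingers": [-1,-1,-1,-1,-1,-1,-1,-1,-1,-1]
}}

```text
time: 20.8
tool_pos: [0.6204, -0.1333, 0.4096]
tool_rot: [0.174, -0.006, 0.985, 0.001]
wrist_force: [-0.0, -0.7, -4.3]
grip_width: 0.0231
grasp_force: 60.0
```

Emit:
{"fn": "apply_moves", "kwargs": {
  "delta_pos": [
    [-0.5,-1,0.3],
    [-0.5,-1,0.4],
    [-0.5,-1,0.5],
    [-0.5,-1,0.6],
    [0,0,0],
    [0,0,0],
    [0,0,0],
    [0,0,0],
    [0,0,0],
    [0,0,0]
  ],
  "turn": [
    [0,0,0],
    [0,0,0],
    [0,0,0],
    [0,0,0],
    [0.008,0.25,0.089],
    [0.008,0.25,0.089],
    [0.008,0.25,0.089],
    [0.008,0.25,0.089],
    [0,0,0],
    [0,0,0]
  ],
  "fingers": [-1,-1,-1,-1,-1,-1,-1,-1,-1,-1]
}}

```text
time: 22.05
tool_pos: [0.6712, -0.2122, 0.3898]
tool_rot: [-0.086, 0.086, 0.993, 0.007]
wrist_force: [-0.2, 0.1, -3.7]
grip_width: 0.0237
grasp_force: 60.0
```

```bash
python3 - <<'E'
from m import *
plan(pg,Rg); plan(pg+[0,0,.05],Rg); print(observe()["joint_pos"])
E
```

```text
t 22.05 pos [ 0.6712 -0.2122  0.3898] F [-0.2  0.1 -3.7] grip 0.0237 59.99493872746825
 turn [-0.     0.005  0.   ]  shift now [-1.239 -0.134  6.877]  shift after turn [-1.255 -0.135  6.874]
t 22.05 pos [ 0.6712 -0.2122  0.3898] F [-0.2  0.1 -3.7] grip 0.0237 59.99493872746825
 turn [-0.     0.005  0.   ]  shift now [-0.811 -0.135  4.414]  shift after turn [-0.822 -0.136  4.412]
[-0.12439303  0.57053247  0.5794894   1.26114433 -0.26019013  1.56190934
  1.82827995]
```

Emit:
{"fn": "apply_moves", "kwargs": {
  "delta_pos": [
    [-0.1,-0.09,0],
    [-0.16,0,0.9],
    [-0.16,0,0.9],
    [-0.16,0,0.9],
    [-0.16,0,0.9],
    [-0.16,0,0.9],
    [-0.16,0,0.9],
    [-0.16,0,0.8],
    [0,0,0],
    [0,0,0]
  ],
  "turn": [
    [0,0.005,0],
    [0,0,0],
    [0,0,0],
    [0,0,0],
    [0,0,0],
    [0,0,0],
    [0,0,0],
    [0,0,0],
    [0,0,0],
    [0,0,0]
  ],
  "fingers": [-1,-1,-1,-1,-1,-1,-1,-1,-1,-1]
}}

```text
time: 23.3
tool_pos: [0.673, -0.2142, 0.2646]
tool_rot: [-0.088, 0.086, 0.992, 0.007]
wrist_force: [1.3, 0.2, -5.1]
grip_width: 0.0232
grasp_force: 60.0
```

```bash
python3 - <<'E'
from m import *
plan(pg,Rg)
E
```

```text
t 23.3 pos [ 0.673  -0.2142  0.2646] F [ 1.3  0.2 -5.1] grip 0.0232 59.995064456015825
 turn [-0.    -0.004 -0.001]  shift now [-0.064 -0.052  0.728]  shift after turn [-0.063 -0.052  0.728]
```

Emit:
{"fn": "apply_moves", "kwargs": {
  "delta_pos": [
    [-0.03,0,0.35],
    [-0.03,0,0.25],
    [0,0,0.1],
    [0,0,0],
    [0,0,0]
  ],
  "turn": [
    [0,0,0],
    [0,0,0],
    [0,0,0],
    [0,0,0],
    [0,0,0]
  ],
  "fingers": [-1,-1,-1,-1,-1]
}}

```text
time: 23.92
tool_pos: [0.6716, -0.2139, 0.2501]
tool_rot: [-0.088, 0.086, 0.992, 0.007]
wrist_force: [0.5, -0.2, -3.9]
grip_width: 0.0233
grasp_force: 60.0
```

```bash
python3 - <<'E'
from m import *
plan(pg,Rg)
E
```

```text
t 23.93 pos [ 0.6716 -0.2139  0.2501] F [ 0.5 -0.2 -3.9] grip 0.0233 59.994588419795036
 turn [ 0.    -0.005 -0.001]  shift now [-0.011 -0.058  0.   ]  shift after turn [-0.011 -0.058  0.   ]
```

Emit:
{"fn": "apply_moves", "kwargs": {
  "delta_pos": [
    [0,0,0.05],
    [0,0,0],
    [0,0,0]
  ],
  "turn": [
    [0,0,0],
    [0,0,0],
    [0,0,0]
  ],
  "fingers": [-1,-1,-1]
}}

```text
time: 24.3
tool_pos: [0.6715, -0.2139, 0.2499]
tool_rot: [-0.088, 0.086, 0.992, 0.007]
wrist_force: [-2.6, 1.5, 5.6]
grip_width: 0.0238
grasp_force: 60.0
```

Seated: the force has reversed, so the stand carries the mallet. I release, let the fingers open fully, then back out along the tool axis.

Emit:
{"fn": "apply_moves", "kwargs": {
  "delta_pos": [
    [0,0,0],
    [0,0,0],
    [0,0,0],
    [0,0,0],
    [0,0,0],
    [0,0,0],
    [0,0,0],
    [0,0,0],
    [0,0,0],
    [0,0,0]
  ],
  "turn": [
    [0,0,0],
    [0,0,0],
    [0,0,0],
    [0,0,0],
    [0,0,0],
    [0,0,0],
    [0,0,0],
    [0,0,0],
    [0,0,0],
    [0,0,0]
  ],
  "fingers": [-0.2,0,0.3,0.6,1,1,1,1,1,1]
}}

```text
time: 25.55
tool_pos: [0.6714, -0.2138, 0.2491]
tool_rot: [-0.088, 0.086, 0.992, 0.007]
wrist_force: [1.1, 0.6, -0.4]
grip_width: 0.0867
grasp_force: 0.0
```

Emit:
{"fn": "apply_moves", "kwargs": {
  "delta_pos": [
    [0,0,-0.5],
    [0,0,-1],
    [0,0,-1],
    [0,0,-1],
    [0,0,-1],
    [0,0,-1],
    [0,0,-1],
    [0,0,-1],
    [0,0,0],
    [0,0,0]
  ],
  "turn": [
    [0,0,0],
    [0,0,0],
    [0,0,0],
    [0,0,0],
    [0,0,0],
    [0,0,0],
    [0,0,0],
    [0,0,0],
    [0,0,0],
    [0,0,0]
  ],
  "fingers": [1,1,1,1,1,1,1,1,1,1]
}}

```text
time: 26.8
tool_pos: [0.6973, -0.2183, 0.3963]
tool_rot: [-0.088, 0.086, 0.992, 0.008]
wrist_force: [-0.2, -0.4, -0.4]
grip_width: 0.0872
grasp_force: 0.0
```

```bash
python3 - <<'E'
from m import *
plan(pg,Rg)
z=np.load("d0.npz"); P,a=z["P"],z["a"]; b,Q=cloud("scene")
for W,im in((P,a),(Q,b)):
    hsv=cv2.cvtColor(im,cv2.COLOR_RGB2HSV); X,Y,Z=[W[...,k] for k in range(3)]
    m=(abs(X-.703)<.03)&(abs(Y+.2195)<.03)&(Z>.096)&(Z<.136); q=W[m];t=q[:,2]>np.percentile(q[:,2],90)-.01; print("head",m.sum(),q[t].mean(0),np.median(q,0))
    m=(hsv[...,0]>8)&(hsv[...,0]<28)&(hsv[...,1]>90)&(Z>.07)&(Z<.13)&(X>.5)&(X<.57)&(abs(Y+.2)<.05);q=W[m];print("handle rear",len(q),q.mean(0))
t,T=cloud("top")
for y in (.1416,.266):
  c=np.array([.578,y,.1445]); dd=T-c; h=dd@n; r=np.linalg.norm(dd-h[...,None]*n,axis=-1)
  m=(h>-.032)&(h<.005)&(r<.011); print(y,m.sum(),np.median(h[m]))
save("s9",b)
E
```

```text
t 26.8 pos [ 0.6973 -0.2183  0.3963] F [-0.2 -0.4 -0.4] grip 0.0872 0.0
 turn [ 0.001 -0.006 -0.001]  shift now [-0.018 -0.059  7.424]  shift after turn [ 7.000e-03 -5.600e-02  7.424e+00]
head 281 [ 0.70477888 -0.21965323  0.12234778] [ 0.70971071 -0.21781717  0.12117067]
handle rear 131 [ 0.5454959  -0.19120883  0.09750054]
head 279 [ 0.704531   -0.21822646  0.12194554] [ 0.7092377  -0.21650626  0.12080864]
handle rear 0 [nan nan nan]
0.1416 47 -0.02561741238681577
0.266 46 -0.02574547619534248<stdin>:7: RuntimeWarning: Mean of empty slice.
  ret = um.true_divide(
```

View pics/s9.png

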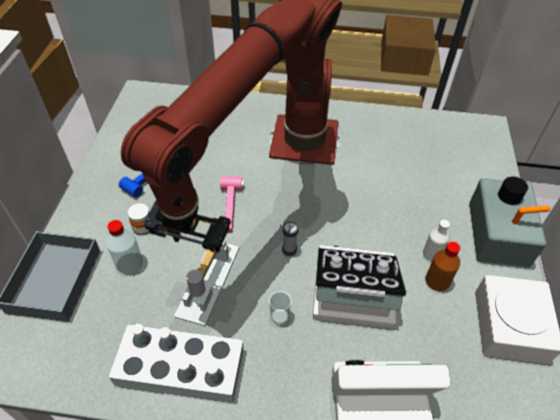

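The picture shows the mallet back in its stand (head 196,283, within 1.5 mm of where it was), both pins home and nothing else moved. I hand in.

```bash
python3 -c "
from station import finish_job; print(finish_job())"
```

```text
the job is handed in; nothing more can be done
None
```

I knocked both lock pins home with one blow each (measured 25.6–25.7 mm down), laid the mallet back in its stand with the head within about 1.5 mm of its start, and handed the job in at about 27 s; it returned no verdict.

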